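# Start the jerrycan cap without cross-threading

### The job

The screw cap is resting loosely on the mouth of the jerrycan at the wash-up sink. Without lifting it off, turn it backward (anticlockwise from above) until you feel it drop into the start of the thread, then forward (clockwise) one full turn from there, and finish with the gripper still holding the started cap still: do not let go and do not screw it any further. Leave the bottle, the mug and the brush where they are.

Things in the scene. Friction and masses are not known exactly. Their poses are not given: they have to be found in the camera images.
- detergent_mid (a point): Bystander: white detergent bottle, 70 mm across, 200 mm tall, upright; point on its axis 100 mm up.
- jug_mid (a point): Bystander: clear plastic measuring mug, 90 mm across, 110 mm tall, upright; point on its axis 55 mm up.
- brush_mid (a point): Bystander: washing-up brush lying on the bench beside the basin, about 200 mm long; point near its middle.
- can: White 6-litre plastic jerrycan, full and immovable, 240 (its x) x 170 (its y) x 170 mm high. Origin: centre of its underside; z up. Its mouth is on the axis at x = -65 mm, y = 0; a carrying handle 18 mm thick arches along its x, from x = -5 to +100 mm at y = 0, up to 205 mm above the bench.
- neck_mouth (a point): Centre of the mouth of the neck, fixed on the can, 210 mm above the bench; z up. Neck 40 mm tall, 31 mm across, with a coarse right-hand thread 39 mm across: two starts half a turn apart, 12 mm down per turn. Where the thread begins differs each time, is hidden under the cap and must be felt; the heading of this pose is not meant as a guide.
- cap_center (a point): Centre (on the axis, half-way up) of the grey screw cap, z up through its top. Round, 33 mm tall, 48 mm across, about 40 g, ribbed skirt, gripped across from above. Starts loose on top of the thread, level, this point 6 to 10 mm above the mouth. A centre plug keeps it on the axis (1 mm of play). In the thread it has 1 mm of axial play and stays put when let go.
- cap_mark (a point): Rim end of the raised pointer rib (20 x 5 x 3 mm) on the cap's top, 18 mm from the axis along the cap's x, level with the top: shows how far the cap has turned.
- cap: The same cap; origin on its axis at the skirt's lower edge. Turned backward 25 to 100 degrees from the start, it rises up to 3 mm, then drops 6 mm at once if free to sink or lightly pressed down (held up by the gripper it cannot); its centre is then some 4 mm above the mouth. One turn forward takes it 12 mm down, centre some 8 mm below the mouth; the hand must follow.
Not all that is in view belongs to the job. There is more than one size of the cap; the job needs the largest.

How it is judged:
On the way, in this order (a step that is already met when the one before it is completed fails the run):
1. the cap has been turned backward to the thread's start and has dropped off its end (x of cap_mark in the frame of neck_mouth above 0.005 m and z of cap_center in the frame of neck_mouth below 0.0057 m and horizontal distance between cap_center and neck_mouth below 0.004 m and angle between cap_center's own z axis and vertical below 0.12 rad), for 0.1 s.
2. the cap has been turned forward about half a turn, down the thread (x of cap_mark in the frame of neck_mouth below -0.009 m and z of cap_center in the frame of neck_mouth between -0.0055 and 0.0005 m and horizontal distance between cap_center and neck_mouth below 0.004 m and angle between cap_center's own z axis and vertical below 0.12 rad), for 0.02 s.
At the end, for the whole second after the job is handed in: The cap sits level (within 7 degrees) and centred (within 4 mm) on the neck, one turn forward of the point where it dropped (within about 75 degrees, its centre 5 to 11.5 mm below the mouth), it is at rest, and the gripper is still holding it (more than 2 N) (x of cap_mark in the frame of neck_mouth above 0.0045 m and z of cap_center in the frame of neck_mouth between -0.0115 and -0.005 m and horizontal distance between cap_center and neck_mouth below 0.004 m and angle between cap_center's own z axis and vertical below 0.12 rad and contact force between the fingers and cap above 2 N and linear speed of cap below 0.01 m/s and angular speed of cap below 0.15 rad/s); the arm keeps its last pose, push and grip.
It fails at once if the cap is lifted off the thread (z of cap_center in the frame of neck_mouth above 0.018 m).
It fails at once if a bystander is knocked or moved more than 20 mm (distance of any of detergent_mid, jug_mid, brush_mid from where it was at the start of the episode above 0.02 m).
It also fails if it takes over 72 s, if anything falls off the work surface, if the arm or the gripper's body presses on something with over 40 N, if the wrist force passes 120 N, or if a joint passes its speed limit or range.

### The arm

A 7-joint arm with a two-finger parallel gripper is mounted at the origin on the work surface. World frame = base frame: x ahead of the robot, y to its left, z up, the work surface at z = 0. Lengths are in m, angles in rad, forces in N, time in s.
With the tool pointing down it reaches from about 0.425 to 0.975 m from the base axis. Payload 16.7 kg.
Tool frame: the origin (TCP) lies midway between the tips of the shut fingers; the grasp point (between the pads) lies 19 mm behind it (env.grip_point_offset is the distance from the TCP to the grasp point, in m); y points along the fingers, z is the direction in which the jaws open and shut, and the axes are right-handed (so a half turn about y gives the same grasp; the last joint's range is limited). The gripper opens to 85 mm and grips with 20 to 120 N. Pads are 22 mm wide; open, the fingers measure 114 mm over their backs; the gripper's body (76 mm by 85 mm) begins 54 mm behind the grasp point. The pads swing forward as they close: fully open they stand 13 mm farther back than shut.
Start: joints at [-1.371, 0.426, 0.074, 1.606, -0.034, 1.111, -0.067], TCP at [0.231, 0.634, 0.231] pointing down, gripper open.
Joint ranges: [-2.85, 2.85], [-0.5, 2.14], [-1.23, 1.37], [0.21, 2.46], [-1.02, 4.16], [0.16, 2.05], [-2.73, 2.73]. Speed limits (rad/s): [1.89, 1.89, 2.39, 2.39, 3.01, 3.01, 3.01].

### API

Orientations are given as a 3x3 rotation matrix whose columns are the frame's x, y, z axes.
In Python, from rig import env, capture, calibration, recognise, landmark_of gives the robot as it stands.
- The arm moves only by the tool step_arm, never from a script. Its argument "motion" is one flat list of numbers, 4 for each row, row after row: the shift along the tool's x, y, z in m, then the turn about the tool's y in degrees. A call has 1 to 8 rows; each row shifts and turns the pose as measured when the row begins, along the tool's axes as they then stand; what a row does not reach is not made up. A row lasts 1/8 s, in which the tool goes at most 62.5 mm and 10.7 degrees, less where a joint would pass 70% of its speed; a pose out of reach is approached as far as the arm can. A call is refused whole if a number of a shift passes 0.0625 or a number of a turn 10.7, either way. A call with a gripper value outside its range is refused whole. "fingers" is the opening, from -1 (shut) to 1 (fully open), set as the call begins (left out, the last holds). The fingers move at their own pace and stop on an object; the grip force is fixed at half the most. Time passes only in rows, so rows that do not move let the fingers close. It gives the time, the measured TCP pose, the force and the opening at its end, in the units of the state.
- env.observe(): the state, without advancing time (a new reading comes with each control period).
- capture(name): name is "scene" or "side" or "wrist"; returns the picture (400x640x3 uint8, blue, green, red); there is no depth.
- calibration(name): a dict with "fx", "fy", "cx", "cy" (pixels), "eye" and "attitude" of the camera in the world; the wrist camera has in their place "hand_eye" (4x4, takes a point from camera to tool coordinates, whose origin is the TCP and whose axes are the tool frame's). Camera axes: x right, y down, z forward; pixel columns grow to the right and rows downward; lengths in m; the calibration is good to about 2 mm. A picture is of the moment at which its call begins: read the wrist's pose just before it. calibration takes no time and is no camera call.
- env.close_job(): hands the job in, once; it reports no verdict.
Trained networks look in the newest picture that a camera, given by its name, has taken for a name from the list of things; names that differ only in an ending like _2 or _b are one class to them, and where a whole thing is asked for, a point or a joint stands for the part that bears it (a point fixed in the world has none). Each returns a list of dicts, best first, with "confidence" (0 to 1); they miss things now and then, are a little off and sometimes report something else, mostly with a low value. They report only what shows in the picture. A call takes as long as a camera call. They do not tell look-alikes from the thing itself.
- recognise(camera, name): "at" ([column, row] in pixels, amid what is visible of it).
- landmark_of(camera, name): "at" ([column, row] in pixels: a listed point, or the origin of a listed thing).
The state is a dict: "clock": time; "joint_pos": joint angles; "joint_vel": joint speeds; "joint_efforts": joint torques, N m; "tool_pos": TCP position; "tool_rot": TCP orientation; "wrist_force": force on the tool from outside, world axes, zero at the start; "wrist_torque": the same for the moment, N m; "grip_width": finger opening in m.
Only numpy, scipy, OpenCV 4.12 (cv2) and the standard library are available. Lean on these libraries where they do the work, as an engineer would, in place of code of your own. Each camera call takes 0.05 s, during which the arm holds its last target. There are 200 camera calls.

## Working session

There is one attempt and no reset: what is moved stays moved. The work goes in short steps, Python scripts to look and compute and a tool call to move; the robot and the scene stay as the last step left them, time stands still between calls to the robot, and variables do not carry over. Pictures are saved under pics/ and viewed, about 8 in all and at most 12, crops included, and the job is handed in when it is done.

Besides the shell and the picture viewer there is one more tool, called by a JSON object that holds its "api" and its "payload", one argument or row to a line. step_arm: Moves the arm, as the interface text tells. Its arguments: {"type":"object","properties":{"motion":{"type":"array"},"fingers":{"type":"number"}},"required":["motion"]}

```bash
mkdir -p pics
cat > h.py <<'E'
import numpy as np, cv2
from rig import env, capture, calibration, recognise, landmark_of
def cam(n):
    c=calibration(n)
    if 'hand_eye' in c:
        s=env.observe(); T=np.eye(4);T[:3,:3]=s['tool_rot'];T[:3,3]=s['tool_pos'];T=T@np.array(c['hand_eye']);return c,T[:3,3],T[:3,:3]
    return c,np.array(c['eye']),np.array(c['attitude'])
def ray(n,px,C=None):
    c,e,R=C or cam(n); d=R@np.array([(px[0]-c['cx'])/c['fx'],(px[1]-c['cy'])/c['fy'],1]);return e,d/np.linalg.norm(d)
def atz(n,px,z,C=None):
    e,d=ray(n,px,C);return e+d*(z-e[2])/d[2]
def tri(rs):
    A=sum(np.eye(3)-np.outer(d,d) for e,d in rs);b=sum((np.eye(3)-np.outer(d,d))@e for e,d in rs);return np.linalg.solve(A,b)
E
python3 - <<'E'
from h import *
np.set_printoptions(precision=4,suppress=True)
s=env.observe();print(s['clock'],s['tool_pos'],s['tool_rot'],s['wrist_force'],s['grip_width'],env.grip_point_offset)
ims=[]
for n in ['scene','side','wrist']:
    im=capture(n);cv2.imwrite(f'pics/{n}0.png',im)
    C=cam(n);print(n,C[1],C[2].tolist(),C[0]['fx'])
    for k in ['cap_center','cap_mark','neck_mouth','detergent_mid','jug_mid','brush_mid','can']:
        for r in landmark_of(n,k)[:3]:print(k,r['at'],round(r['confidence'],2))
E
```

```text
0.0 [0.2312 0.6337 0.2306] [[ 0.9394 -0.0004  0.3427]
 [-0.3427 -0.0012  0.9394]
 [ 0.0001 -1.     -0.0013]] [ 0.5828  0.7228 -0.0565] 0.08506838531972205 0.0187
scene [0.5912 0.4904 0.7684] [[-0.9725024043296653, 0.18406001154316415, -0.1426919259234753], [0.2323105658089556, 0.7233687604710636, -0.6502072264963532], [-0.016458268029874365, -0.6654769331278789, -0.7462369441994744]] 383.6470232769348
cap_center [398.1, 274.7] 0.78
cap_center [327.2, 213.7] 0.66
cap_center [382.1, 249.5] 0.5
cap_mark [389.5, 244.1] 0.76
cap_mark [333.9, 197.8] 0.74
neck_mouth [329.6, 220.5] 0.65
jug_mid [331.6, 137.8] 0.72
brush_mid [376.3, 386.5] 0.58
can [308.4, 291.8] 0.92
side [0.4314 0.5989 0.9115] [[-0.9975360281066185, -0.05147584154632601, 0.04766665885468905], [-0.07012553362615227, 0.7516478435995726, -0.655826142164034], [-0.002069338763749393, -0.6575528548711578, -0.7534055752965138]] 424.710126710112
cap_center [312.7, 220.4] 0.8
cap_center [375.0, 290.6] 0.76
cap_center [370.8, 263.8] 0.75
cap_mark [316.4, 205.0] 0.96
cap_mark [368.9, 291.2] 0.67
neck_mouth [309.9, 220.6] 0.55
detergent_mid [301.3, 124.7] 0.77
jug_mid [359.1, 146.0] 0.65
can [282.1, 279.4] 0.81
wrist [0.1568 0.6624 0.3738] [[0.34201599165400803, 0.8941327438432077, 0.289053105571174], [0.9396941299018646, -0.32541336975578017, -0.10526671369508671], [-6.0670429256200375e-05, 0.30762440600772, -0.9515078670970063]] 294.8403516668741
cap_center [6.6, 354.4] 0.79
neck_mouth [164.2, 373.0] 0.68
brush_mid [166.0, 373.2] 0.6
```

Run:
```python
from h import *
np.set_printoptions(precision=4,suppress=True)
a=cv2.imread('pics/scene0.png');b=cv2.imread('pics/side0.png')
cv2.imwrite('pics/v1.png',np.vstack([cv2.resize(a,(480,300)),cv2.resize(b,(480,300))]))
cv2.imwrite('pics/v2.png',np.hstack([cv2.resize(a[150:350,260:460],(400,400),interpolation=2),cv2.resize(b[150:350,260:460],(400,400),interpolation=2)]))
p=tri([ray('scene',(327.2,213.7)),ray('side',(312.7,220.4))]);print('center',p)
print('mark',tri([ray('scene',(333.9,197.8)),ray('side',(316.4,205.0))]))
print('can',atz('scene',(308.4,291.8),0),atz('side',(282.1,279.4),0))
print('jug',tri([ray('scene',(331.6,137.8)),ray('side',(359.1,146.0))]),'det',atz('side',(301.3,124.7),.1),'brush',atz('scene',(376.3,386.5),0.02))
for x,y in [((398.1,274.7),(375,290.6)),((382.1,249.5),(370.8,263.8))]:print(tri([ray('scene',x),ray('side',y)]))
```

```text
center [0.4801 0.0202 0.1881]
mark [0.4711 0.0335 0.2508]
can [0.5385 0.0731 0.    ] [0.5536 0.0637 0.    ]
jug [ 0.3692 -0.3876  0.0436] det [ 0.5476 -0.412   0.1   ] brush [0.4592 0.3013 0.02  ]
[ 0.3252  0.0717 -0.0143]
[ 0.3326 -0.0149 -0.0301]
```

View pics/v1.png

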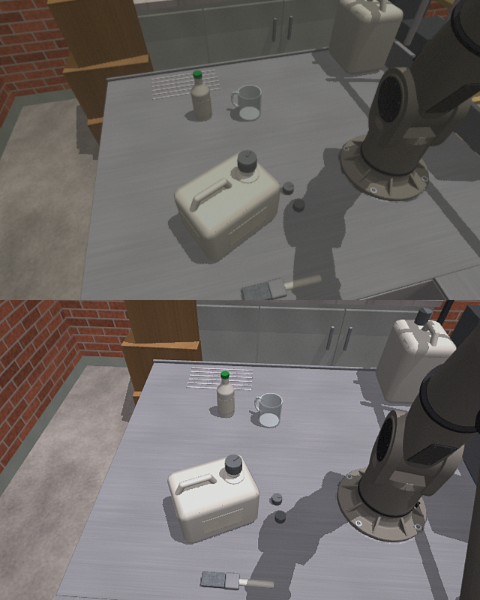

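View pics/v2.png

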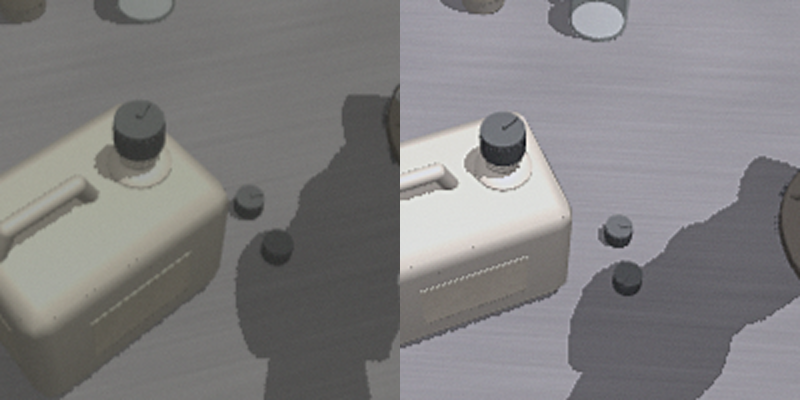

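The job's cap is the one on the can's neck, at scene (329,211) and side (311,216): it is the largest and sits on the mouth. The two lookalikes on the bench, at scene (384,251)/(398,273) and side (369,265)/(373,289), are clearly smaller. The bottle, mug and brush are all far from it.

Run:
```python
from h import *
np.set_printoptions(precision=4,suppress=True)
print(atz('scene',(329.5,210),.2345),atz('side',(311.5,214.5),.2345))
m=(atz('scene',(334,202.5),.2345),atz('side',(319.5,207.5),.2345));print(m)
p=np.array([.48,.02,.34])
p=(atz('scene',(329.5,210),.2345)+atz('side',(311.5,214.5),.2345))/2;p[2]=.35
s=env.observe();print(np.array(s['tool_rot']).T@(p-s['tool_pos']))
```

```text
[0.4827 0.0474 0.2345] [0.4804 0.045  0.2345]
(array([0.4701, 0.0316, 0.2345]), array([0.4652, 0.0249, 0.2345]))
[ 0.4366 -0.1187 -0.4665]
```

{"api": "step_arm", "payload": {
  "motion": [0.02, -0.04, -0.02, 0, 0.035, -0.02, -0.037, 0, 0.037, -0.01, -0.04, 0, 0.037, -0.01, -0.04, 0, 0.037, -0.01, -0.04, 0, 0.037, -0.01, -0.04, 0, 0.037, -0.01, -0.04, 0, 0.037, -0.01, -0.04, 0],
  "fingers": 0.5
}}

```text
clock: 2.2
tool_pos: [0.3925, 0.2518, 0.3542]
tool_rot: [[0.941, 0.0, 0.337], [-0.337, 0.001, 0.941], [-0.0, -1.0, 0.001]]
wrist_force: [0.7, 0.6, 0.3]
grip_width: 0.0643
```

Run:
```python
from h import *
np.set_printoptions(precision=4,suppress=True)
p=np.array([.4815,.046,.35])
s=env.observe();print(s['tool_pos'],s['tool_rot'],s['joint_pos'],s['grip_width'],np.array(s['tool_rot']).T@(p-s['tool_pos']))
```

```text
[0.3925 0.2518 0.3542] [[ 0.9414  0.0001  0.3374]
 [-0.3374  0.001   0.9414]
 [-0.0003 -1.      0.001 ]] [-1.007  -0.0355  0.2926  1.9009  0.01    1.274   0.5093] 0.06431370237532764 [ 0.1532  0.004  -0.1637]
```

{"api": "step_arm", "payload": {
  "motion": [0.038, 0, -0.041, 0, 0.038, 0, -0.041, 0, 0.038, 0, -0.041, 0, 0.038, 0, -0.04, 0, 0.008, 0, -0.008, 0, 0, 0, 0, 0]
}}

```text
clock: 2.95
tool_pos: [0.4882, 0.0257, 0.3563]
tool_rot: [[0.939, 0.005, 0.343], [-0.343, 0.005, 0.939], [0.003, -1.0, 0.006]]
wrist_force: [-0.2, 1.2, -0.1]
grip_width: 0.0639
```

Run:
```python
from h import *
np.set_printoptions(precision=4,suppress=True)
s=env.observe();C=cam('wrist');im=capture('wrist');cv2.imwrite('pics/w1.png',im)
print(s['tool_pos'],s['tool_rot'],s['joint_pos'])
for k,z in [('cap_center',.218),('cap_mark',.2345),('neck_mouth',.21)]:
    for r in landmark_of('wrist',k)[:2]:print(k,r['at'],r['confidence'],atz('wrist',r['at'],z,C))
```

```text
[0.4882 0.0257 0.3563] [[ 0.9394  0.0047  0.3427]
 [-0.3427  0.0052  0.9394]
 [ 0.0027 -1.      0.0065]] [-0.7618 -0.0102  0.5854  1.8721  0.0014  1.2725  1.0441]
cap_center [279.8, 65.1] 0.74 [0.3702 0.0355 0.218 ]
cap_center [335.9, 176.7] 0.64 [0.4806 0.0492 0.218 ]
cap_mark [325.4, 47.9] 0.87 [0.3735 0.0758 0.2345]
cap_mark [276.5, 56.0] 0.75 [0.3655 0.0366 0.2345]
```

View pics/w1.png

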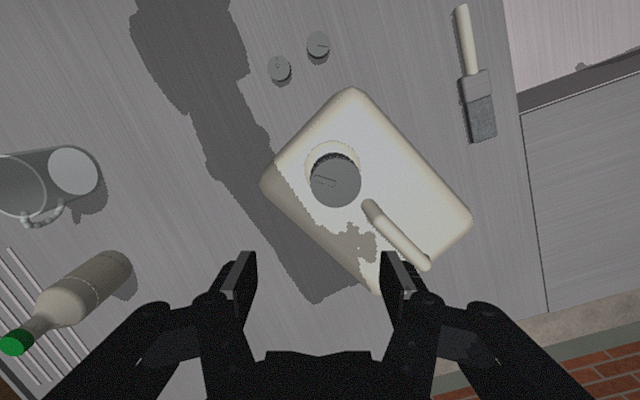

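Run:
```python
from h import *
np.set_printoptions(precision=4,suppress=True)
im=cv2.imread('pics/w1.png');g=cv2.cvtColor(im,6)
c=cv2.HoughCircles(cv2.medianBlur(g,3)[130:230,290:390],cv2.HOUGH_GRADIENT_ALT,1,20,param1=150,param2=.6,minRadius=18,maxRadius=35);print(c)
px=(336,181)
if c is not None: px=(c[0,0,0]+290,c[0,0,1]+130)
s=env.observe()
for q in [px,(336,181)]:
  p=atz('wrist',q,.2345);print(q,p)
  R=np.array(s['tool_rot']);print(R.T@(p-s['tool_pos']))
print(atz('wrist',(314,177),.2345)-atz('wrist',(336,181),.2345))
cv2.imwrite('pics/v3.png',cv2.resize(im[130:230,290:390],(500,500),interpolation=2))
```

```text
[[[45.     51.     26.0826]]]
(np.float32(335.0), np.float32(181.0)) [0.4797 0.0489 0.2345]
[-0.0154  0.1218  0.0168]
(336, 181) [0.48   0.0498 0.2345]
[-0.0154  0.1218  0.0177]
[-0.0104 -0.0177  0.    ]
```

View pics/v3.png

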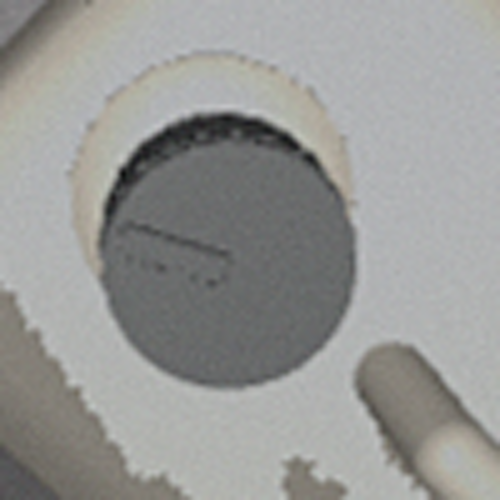

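The cap's top circle is centred at (336,182), radius 26 px. Its pointer rib runs left to about (315,178), and the handle is at lower right. The three estimates agree within 3 mm, so I use (0.4805, 0.0485).

{"api": "step_arm", "payload": {
  "motion": [-0.015, 0.02, 0.018, 0, 0, 0.02, 0, 10, 0, 0.02, 0, 10, 0, 0, 0, 10, 0, 0, 0, 10, 0, 0, 0, 10, 0, 0, 0, 10, 0, 0, 0, 0]
}}

```text
clock: 4.15
tool_pos: [0.4774, 0.0597, 0.2942]
tool_rot: [[0.16, 0.004, 0.987], [-0.987, 0.007, 0.16], [-0.006, -1.0, 0.005]]
wrist_force: [0.2, -1.2, 0.4]
grip_width: 0.0637
```

```bash
cat > loc.py <<'E'
from h import *
import sys
np.set_printoptions(precision=4,suppress=True)
zt=float(sys.argv[1]);s=env.observe();C=cam('wrist');im=capture('wrist');cv2.imwrite('pics/%s.png'%sys.argv[2],im)
R=np.array(s['tool_rot']);print(s['clock'],s['tool_pos'],R.tolist(),s['joint_pos'],s['wrist_force'],s['grip_width'])
g=cv2.medianBlur(cv2.cvtColor(im,6),3)
c=cv2.HoughCircles(g,cv2.HOUGH_GRADIENT_ALT,1,20,param1=150,param2=.6,minRadius=18,maxRadius=70)
if c is not None:
    for q in c[0]:
        p=atz('wrist',q[:2],zt,C);print('circ',q,p,'tool',R.T@(p-s['tool_pos']))
for r in landmark_of('wrist','cap_mark')[:3]:print('mark',r['at'],round(r['confidence'],2),atz('wrist',r['at'],zt,C))
E
python3 loc.py .2345 w2
```

```text
4.15 [0.4774 0.0597 0.2942] [[0.16001588882239517, 0.0037378089667419578, 0.9871073619969143], [-0.9870955085918075, 0.006798945840585767, 0.15998822223319478], [-0.006113284081424164, -0.9999699011068207, 0.004777513804781904]] [-0.8052  0.0266  0.5709  1.977  -0.0222  1.1371 -0.0646] [ 0.1693 -1.1514  0.4219] 0.0637053853237641
circ [ 29.     175.      61.3519] [0.2732 0.0627 0.2345] tool [-0.0353  0.0589 -0.2014]
circ [321.     237.      30.5715] [0.4816 0.0486 0.2345] tool [0.012  0.0596 0.0021]
circ [321.     237.      45.9627] [0.4816 0.0486 0.2345] tool [0.012  0.0596 0.0021]
circ [596.    369.     22.652] [ 0.7421 -0.038   0.2345] tool [0.1392 0.06   0.2454]
mark [209.8, 179.1] 0.96 [0.3974 0.0799 0.2345]
mark [217.2, 129.0] 0.76 [0.4005 0.115  0.2345]
```

{"api": "step_arm", "payload": {
  "motion": [0.0115, 0, 0.003, 0, 0, 0.01, 0, 0, 0, 0, 0, 0]
}}

```text
clock: 4.62
tool_pos: [0.4826, 0.0479, 0.2833]
tool_rot: [[0.169, 0.004, 0.986], [-0.986, 0.007, 0.169], [-0.006, -1.0, 0.005]]
wrist_force: [0.3, 0.8, -0.5]
grip_width: 0.0641
```

```bash
python3 loc.py .2345 w3; python3 -c "
import cv2;cv2.imwrite('pics/v4.png',cv2.imread('pics/w3.png')[120:400,180:460])"
```

```text
4.625 [0.4826 0.0479 0.2833] [[0.16887569344318534, 0.0036377103058152153, 0.9856306444240736], [-0.9856190861938393, 0.006712096403676356, 0.16884894045355758], [-0.006001424372978153, -0.9999708569881418, 0.004718906642083875]] [-0.7858  0.0468  0.5866  1.985  -0.0354  1.113  -0.0145] [ 0.2794  0.7708 -0.4688] 0.064148947638366
circ [318.     223.      35.5823] [0.482  0.0517 0.2345] tool [-0.0036  0.0488 -0.0001]
circ [ 31.     205.      25.8458] [0.2874 0.0319 0.2345] tool [-0.0169  0.0479 -0.1953]
mark [299.5, 243.5] 0.97 [0.4717 0.034  0.2345]
mark [212.5, 118.1] 0.97 [0.4052 0.1098 0.2345]
mark [206.5, 171.6] 0.61 [0.4035 0.0751 0.2345]
```

View pics/v4.png

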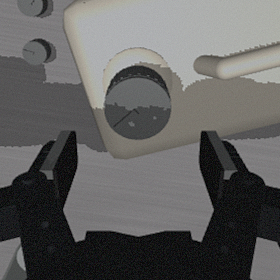

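The picture shows the cap midway between the fingers with its top centre at about (318,229); the pointer end is at (299,243). Descending.

{"api": "step_arm", "payload": {
  "motion": [0, 0.03, 0, 0, 0, 0.03, 0, 0, 0, 0.015, 0, 0, 0, 0.005, 0, 0, 0, 0, 0, 0]
}}

```text
clock: 5.35
tool_pos: [0.4846, 0.0493, 0.2036]
tool_rot: [[0.17, 0.007, 0.985], [-0.985, 0.008, 0.17], [-0.007, -1.0, 0.009]]
wrist_force: [-0.2, 0.4, 0.2]
grip_width: 0.0637
```

{"api": "step_arm", "payload": {
  "motion": [0, 0, 0, 0, 0, 0, 0, 0, 0, 0, 0, 0, 0, 0, 0, 0],
  "fingers": -1
}}

```text
clock: 5.85
tool_pos: [0.4829, 0.0492, 0.2052]
tool_rot: [[0.17, 0.004, 0.985], [-0.985, 0.009, 0.17], [-0.009, -1.0, 0.006]]
wrist_force: [-1.3, -0.4, -0.9]
grip_width: 0.0459
```

```bash
python3 loc.py .2345 w4
python3 - <<'E'
import sys;sys.path.insert(0,'.')
from h import *
o=[]
for n,x,y in [('scene',270,150),('side',250,155)]:
    o.append(cv2.resize(capture(n)[y:y+120,x:x+120],(400,400),interpolation=2))
cv2.imwrite('pics/v5.png',np.hstack(o))
E
```

```text
5.85 [0.4829 0.0492 0.2052] [[0.16986643465557305, 0.004091402140766761, 0.9854586012643689], [-0.9854290902550592, 0.009487390378368201, 0.169821958247145], [-0.008654620528394195, -0.9999466235016403, 0.005643375867202344]] [-0.7578  0.1488  0.5887  2.0788 -0.1131  0.9362  0.0633] [-1.3184 -0.443  -0.9168] 0.045872609714777156
circ [324.     290.      54.4698] [0.4848 0.052  0.2345] tool [-0.0027 -0.0293  0.0025]
circ [324.     290.      65.9186] [0.4848 0.052  0.2345] tool [-0.0027 -0.0293  0.0025]
circ [576.     185.      24.5978] [0.5755 0.1164 0.2345] tool [-0.0508 -0.0283  0.1028]
mark [188.8, 122.0] 0.81 [0.4225 0.1146 0.2345]
mark [285.6, 319.5] 0.61 [0.4701 0.0335 0.2345]
mark [179.4, 185.0] 0.56 [0.4199 0.0897 0.2345]
```

View pics/v5.png

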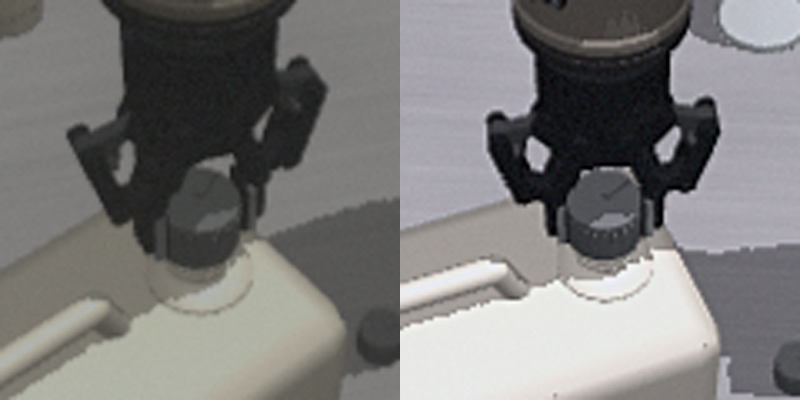

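The cap is held between the pads (width 45.9 mm). Now turning backward with a light push down.

{"api": "step_arm", "payload": {
  "motion": [0, 0.002, 0, -6, 0, 0.002, 0, -6]
}}

```text
clock: 6.3
tool_pos: [0.4818, 0.0496, 0.2024]
tool_rot: [[0.375, 0.001, 0.927], [-0.927, 0.011, 0.375], [-0.01, -1.0, 0.005]]
wrist_force: [-12.9, -2.5, -2.2]
grip_width: 0.0458
```

{"api": "step_arm", "payload": {
  "motion": [0, 0.001, -0.001, -6, 0, 0.001, 0, -6]
}}

```text
clock: 6.55
tool_pos: [0.4813, 0.0492, 0.2006]
tool_rot: [[0.565, 0.002, 0.825], [-0.825, 0.011, 0.565], [-0.008, -1.0, 0.008]]
wrist_force: [-1.5, -2.7, 0.8]
grip_width: 0.0462
```

```bash
cat > st.py <<'E'
from h import *
import sys
np.set_printoptions(precision=4,suppress=True)
s=env.observe();R=np.array(s['tool_rot']);print(s['clock'],s['tool_pos'],'yaw',np.degrees(np.arctan2(R[1,0],R[0,0])),'q7',s['joint_pos'][6],'q5',s['joint_pos'][4],'F',s['wrist_force'],'Ftool',R.T@s['wrist_force'],s['wrist_torque'],s['grip_width'])
# mark from scene/side by triangulation
rs=[]
zt=float(sys.argv[1])
for n in ['scene','side']:
    im=capture(n);cv2.imwrite(f'pics/{n}_{s["clock"]:.2f}.png',im)
    for k in ['cap_center','cap_mark']:
        for r in landmark_of(n,k)[:3]:
            p=atz(n,r['at'],zt if k=='cap_mark' else zt-.0165)
            if np.hypot(p[0]-.481,p[1]-.048)<.04:print(n,k,r['at'],round(r['confidence'],2),p[:2], 'rel',p[:2]-[.481,.048],np.degrees(np.arctan2(p[1]-.048,p[0]-.481)))
E
python3 st.py .2345
```

```text
6.55 [0.4813 0.0492 0.2006] yaw -55.58280541453273 q7 0.48683406099733156 q5 -0.10881732600533983 F [-1.5307 -2.6661  0.8416] Ftool [ 1.3274 -0.8743 -2.7628] [-0.8416  0.3407 -0.029 ] 0.04616959120607923
scene cap_center [326.8, 215.9] 0.81 [0.4877 0.0465] rel [ 0.0067 -0.0015] -12.8652369168284
side cap_center [312.4, 223.6] 0.88 [0.4779 0.0557] rel [-0.0031  0.0077] 112.220123611039
side cap_mark [311.8, 211.3] 0.76 [0.4804 0.0363] rel [-0.0006 -0.0117] -92.74575904465064
```

```bash
python3 loc.py .2345 w5
python3 - <<'E'
from h import *
a=cv2.imread('pics/w4.png')[200:400,220:430];b=cv2.imread('pics/w5.png')[200:400,220:430]
cv2.imwrite('pics/v6.png',np.hstack([a,b]).repeat(1,0))
c=cv2.imread('pics/side0.png')[180:250,280:350];d=cv2.imread('pics/side_6.55.png')[180:250,280:350]
cv2.imwrite('pics/v6.png',np.vstack([np.hstack([a,b]),cv2.resize(np.hstack([c,d]),(420,210),interpolation=2)]))
E
```

```text
6.85 [0.4812 0.0492 0.2005] [[0.5605086044205931, 0.0016039358573509911, 0.8281470471844022], [-0.828106883491551, 0.011122680259832268, 0.5604598785798574], [-0.00831227311809552, -0.9999368546931368, 0.007562588314006289]] [-0.7081  0.1507  0.5341  2.0834 -0.109   0.9275  0.4813] [-0.0978 -0.4934 -0.761 ] 0.0461790795703573
circ [322.     293.      62.3042] [0.4805 0.0536 0.2345] tool [-0.0044 -0.0339  0.0021]
circ [322.     293.      49.5658] [0.4805 0.0536 0.2345] tool [-0.0044 -0.0339  0.0021]
circ [ 84.     367.      21.5153] [ 0.4108 -0.0413  0.2345] tool [ 0.0352 -0.0351 -0.1088]
circ [215.      74.      20.0262] [0.4014 0.1047 0.2345] tool [-0.091  -0.0335 -0.0347]
circ [561.     290.      25.3266] [0.5652 0.1122 0.2345] tool [-0.0054 -0.0331  0.1051]
circ [195.     133.      19.3184] [0.4048 0.0833 0.2345] tool [-0.0714 -0.0337 -0.0439]
mark [222.9, 70.3] 0.79 [0.4031 0.1072 0.2345]
mark [179.9, 128.2] 0.59 [0.3996 0.0818 0.2345]
mark [286.5, 320.1] 0.57 [0.4753 0.0334 0.2345]
```

View pics/v6.png

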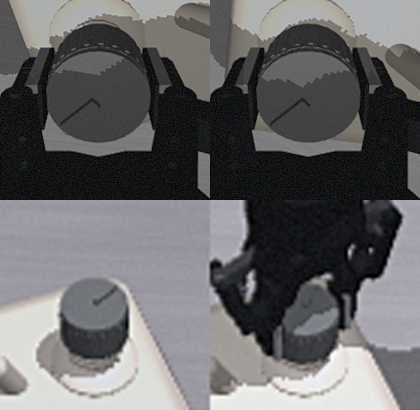

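The cap sits identically between the fingers in both wrist crops, with the rib at the same angle, so it turned and moved with the hand and did not slip. z has fallen 4.6 mm over 25°. I'll press lightly to see whether it is resting on something.

{"api": "step_arm", "payload": {
  "motion": [0, 0.001, 0, 0, 0, 0.0015, 0, 0]
}}

```text
clock: 7.2
tool_pos: [0.4814, 0.0493, 0.1985]
tool_rot: [[0.56, 0.002, 0.828], [-0.828, 0.011, 0.56], [-0.008, -1.0, 0.008]]
wrist_force: [-8.9, -2.9, 26.0]
grip_width: 0.0459
```

{"api": "step_arm", "payload": {
  "motion": [0, 0.001, 0, -5, 0, 0.001, 0, -5]
}}

```text
clock: 7.45
tool_pos: [0.4807, 0.0484, 0.1976]
tool_rot: [[0.697, 0.0, 0.717], [-0.717, 0.012, 0.697], [-0.008, -1.0, 0.008]]
wrist_force: [-13.2, -3.0, 17.7]
grip_width: 0.0457
```

```bash
cat > ov.py <<'E'
from h import *
import sys
def proj(n,P):
    c,e,R=cam(n);q=(np.asarray(P)-e)@R;return np.c_[q[:,0]/q[:,2]*c['fx']+c['cx'],q[:,1]/q[:,2]*c['fy']+c['cy']]
t=np.linspace(0,2*np.pi,90);X=float(sys.argv[1]);Y=float(sys.argv[2]);out=[]
def tile(n,im,zc,col):
    x0,y0=(290,175) if n=='scene' else (275,180);k=5
    v=cv2.resize(im[y0:y0+70,x0:x0+80],None,fx=k,fy=k,interpolation=cv2.INTER_CUBIC)
    for dz in (.0165,-.0165):
        p=(proj(n,np.c_[X+.024*np.cos(t),Y+.024*np.sin(t),0*t+.21+zc+dz])-[x0,y0]+.5)*k
        for q in p[::3]:cv2.circle(v,tuple(int(i) for i in q),1,col,-1)
    return v[:300]
im={n:capture(n) for n in('scene','side')}
for n in im: cv2.imwrite(f'pics/now_{n}.png',im[n])
n='side';z=float(sys.argv[3])
cv2.imwrite(sys.argv[4],np.vstack([np.hstack([tile(n,cv2.imread(f'pics/{n}0.png'),.0085,(0,0,255)),tile(n,im[n],z,(0,255,0))]) for n in('side','scene')]))
E
python3 ov.py .4812 .0485 .004 pics/v7.png
```

```text
(no output)
```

View pics/v7.png

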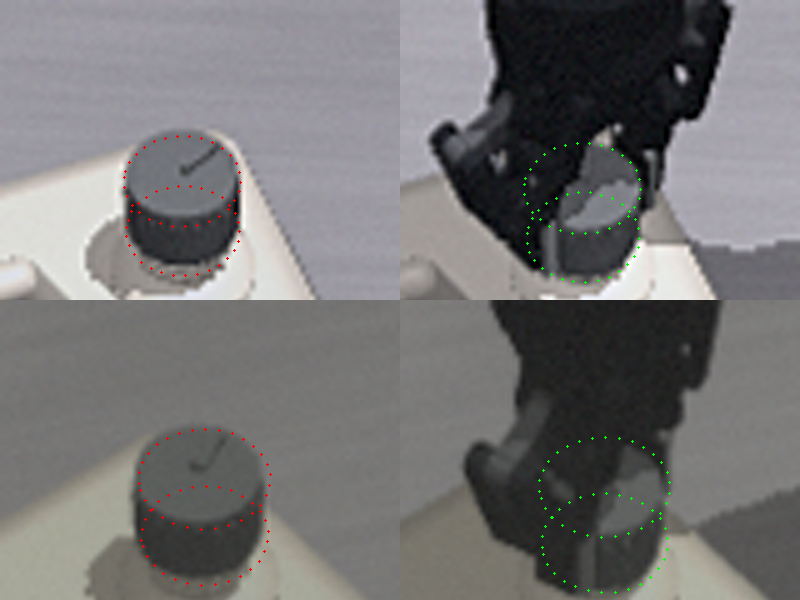

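In both views the cap's lower edge is about 2 px lower than at the start, roughly 6 mm, which fits a drop from about 10 to about 4 mm. A gentle upward tug will show whether the thread holds it.

{"api": "step_arm", "payload": {
  "motion": [0, -0.0015, 0, 0, 0, -0.0015, 0, 0]
}}

```text
clock: 7.8
tool_pos: [0.4803, 0.0484, 0.1994]
tool_rot: [[0.697, -0.001, 0.717], [-0.717, 0.011, 0.697], [-0.008, -1.0, 0.007]]
wrist_force: [0.9, -0.8, 1.0]
grip_width: 0.0462
```

{"api": "step_arm", "payload": {
  "motion": [0, -0.0015, 0, 0, 0, -0.0015, 0, 0]
}}

```text
clock: 8.05
tool_pos: [0.4804, 0.0485, 0.2024]
tool_rot: [[0.697, -0.0, 0.717], [-0.717, 0.011, 0.697], [-0.008, -1.0, 0.007]]
wrist_force: [6.8, 1.4, -23.4]
grip_width: 0.046
```

At 0.2024 the cap resists upward with 23 N, and at 0.1985 it resisted downward with 26 N. It is captured in the thread, with neutral near 0.200. Now forward, following 0.33 mm per 10°.

{"api": "step_arm", "payload": {
  "motion": [0, 0.0022, 0, 0, 0, 0.0003, 0, 6, 0, 0.0003, 0, 8, 0, 0.0003, 0, 8, 0, 0.0003, 0, 8]
}}

```text
clock: 8.68
tool_pos: [0.4811, 0.0489, 0.1996]
tool_rot: [[0.23, 0.001, 0.973], [-0.973, 0.012, 0.23], [-0.012, -1.0, 0.004]]
wrist_force: [-0.3, -0.3, -1.0]
grip_width: 0.0457
```

```bash
python3 st.py .2305|head -1
```

```text
8.675 [0.4811 0.0489 0.1996] yaw -76.71708283505059 q7 0.13185211389273677 q5 -0.12046037380048624 F [-0.3176 -0.3018 -1.0458] Ftool [ 0.2327  1.0417 -0.3823] [-0.0072  0.008   0.0182] 0.04570887300409392
```

{"api": "step_arm", "payload": {
  "motion": [0, 0.0004, 0, 10, 0, 0.0004, 0, 10, 0, 0.0004, 0, 10, 0, 0.0004, 0, 10, 0, 0.0004, 0, 10, 0, 0.0004, 0, 10]
}}

```text
clock: 9.72
tool_pos: [0.4842, 0.0483, 0.1985]
tool_rot: [[-0.736, 0.008, 0.677], [-0.677, 0.013, -0.736], [-0.014, -1.0, -0.004]]
wrist_force: [3.0, -1.6, -2.1]
grip_width: 0.0459
```

```bash
python3 st.py .2285
```

```text
9.725 [0.4842 0.0483 0.1985] yaw -137.41752316633406 q7 -0.8821336711741047 q5 -0.1579244786873571 F [ 2.9862 -1.6362 -2.0557] Ftool [-1.0624  2.058   3.2337] [-0.4589 -0.7203  0.0646] 0.045941091696858206
scene cap_center [326.4, 216.7] 0.94 [0.4878 0.0433] rel [ 0.0068 -0.0047] -34.521004130636314
scene cap_mark [338.7, 211.0] 0.74 [0.4656 0.0489] rel [-0.0154  0.0009] 176.5251413282723
side cap_center [313.2, 222.1] 0.71 [0.4769 0.0469] rel [-0.0041 -0.0011] -164.61271121190077
side cap_mark [321.6, 214.8] 0.65 [0.4598 0.0394] rel [-0.0212 -0.0086] -157.92377877568572
```

{"api": "step_arm", "payload": {
  "motion": [0.001, 0.0012, -0.0018, 0, 0, 0.0005, 0, 8, 0, 0.0005, 0, 8, 0, 0.0005, 0, 8]
}}

```text
clock: 10.52
tool_pos: [0.485, 0.0474, 0.1973]
tool_rot: [[-0.941, 0.013, 0.337], [-0.337, 0.012, -0.941], [-0.017, -1.0, -0.007]]
wrist_force: [3.4, -3.5, 0.3]
grip_width: 0.0459
```

```bash
python3 st.py .2275
```

```text
10.525 [0.485  0.0474 0.1973] yaw -160.2921617862617 q7 -1.2596901958272833 q5 -0.17514899194589062 F [ 3.4187 -3.5003  0.2592] Ftool [-2.0421 -0.256   4.4464] [-0.6412 -0.5916  0.0118] 0.045856109774806635
scene cap_center [327.8, 217.2] 0.6 [0.4853 0.0444] rel [ 0.0043 -0.0036] -40.02435851770866
scene cap_mark [341.7, 210.8] 0.87 [0.4599 0.049 ] rel [-0.0211  0.001 ] 177.25819027009604
side cap_center [314.7, 220.1] 0.63 [0.4742 0.0405] rel [-0.0068 -0.0075] -132.21404404414318
side cap_mark [319.6, 218.1] 0.59 [0.4635 0.0477] rel [-0.0175 -0.0003] -178.96783505356157
```

```bash
python3 loc.py .2265 w6
python3 - <<'E'
from h import *
a=cv2.imread('pics/w6.png')[150:400,200:450];b=cv2.imread('pics/side_10.53.png') if 0 else capture('side')
cv2.imwrite('pics/v8.png',np.hstack([cv2.resize(a,(400,400)),cv2.resize(b[180:260,275:355],(400,400),interpolation=2)]))
E
```

```text
10.825 [0.485  0.0476 0.1973] [[-0.9392278518115823, 0.013521006254711337, 0.3430280233031419], [-0.34287913843069984, 0.012185135018721744, -0.9393004944710702], [-0.016880130639950888, -0.9998343387153872, -0.006808547212336585]] [-0.9258  0.1795  0.7943  2.0972 -0.1749  0.9102 -1.2543] [ 4.4989 -4.1779 -0.3916] 0.0458179854520755
circ [322.    293.     47.729] [0.4846 0.0467 0.2265] tool [ 0.0002 -0.0292  0.0005]
circ [581.     351.      22.2413] [ 0.4976 -0.08    0.2265] tool [ 0.0314 -0.0306  0.1239]
```

View pics/v8.png

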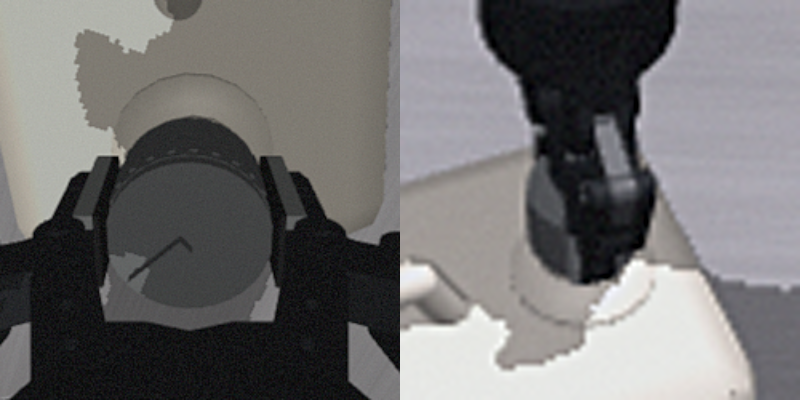

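Cap still square between the pads with the rib at nearly the same place relative to them, so it turns with the hand. The TCP drift is just a 2.8 mm grasp offset orbiting the axis (axis at about 0.4824, 0.0465). Continuing with that orbit included.

{"api": "step_arm", "payload": {
  "motion": [0, 0.0007, 0.0005, 10, 0, 0.0006, 0.0005, 10, 0, 0.0006, 0.0005, 10, 0, 0.0006, 0.0005, 10, 0, 0.0006, 0.0005, 10, 0, 0.0006, 0.0005, 10, 0, 0.0006, 0.0005, 8]
}}

```text
clock: 11.85
tool_pos: [0.4852, 0.0444, 0.1937]
tool_rot: [[-0.679, 0.015, -0.734], [0.734, 0.014, -0.679], [0.001, -1.0, -0.02]]
wrist_force: [2.3, -2.6, 5.9]
grip_width: 0.0459
```

```bash
python3 st.py .2245
```

```text
11.85 [0.4852 0.0444 0.1937] yaw 132.78612465431067 q7 -2.3070275163877763 q5 -0.27748799990856193 F [ 2.3401 -2.5681  5.9109] Ftool [-3.4712 -5.912  -0.094 ] [-0.6503 -0.4543  0.0781] 0.04589516407351507
scene cap_center [325.2, 217.1] 0.57 [0.4895 0.0405] rel [ 0.0085 -0.0075] -41.46360435450536
side cap_center [312.9, 222.4] 0.85 [0.4777 0.0446] rel [-0.0033 -0.0034] -133.59712957346196
side cap_mark [311.7, 224.6] 0.62 [0.4787 0.0635] rel [-0.0023  0.0155] 98.58036450339407
```

Half a turn forward (mark near 90–99°, as predicted; z follows the 12 mm/turn pitch). Release, rewind, regrasp.

{"api": "step_arm", "payload": {
  "motion": [0, 0, 0, 0, 0, 0, 0, 0, 0, 0, 0, 0],
  "fingers": 0.5
}}

```text
clock: 12.52
tool_pos: [0.4839, 0.0449, 0.1932]
tool_rot: [[-0.691, 0.012, -0.723], [0.723, 0.015, -0.691], [0.003, -1.0, -0.019]]
wrist_force: [-0.6, 0.7, 0.0]
grip_width: 0.0643
```

Run:
```python
from h import *
s=env.observe();R=np.array(s['tool_rot']);print(s['tool_pos'],R.T@(np.array([.4824,.0465,.194])-s['tool_pos']),s['grip_width'],s['wrist_force'],R[:,1])
```

```text
[0.48390753 0.04487145 0.19320652] [ 2.22123649e-03 -7.86172978e-04 -4.96244406e-05] 0.06427132097805145 [-0.55802503  0.73945316  0.01057334] [ 0.0116101   0.01514466 -0.99981791]
```

{"api": "step_arm", "payload": {
  "motion": [0.0022, -0.001, 0, 0, 0, 0, 0, -10.5, 0, 0, 0, -10.5, 0, 0, 0, -10.5, 0, 0, 0, -10.5, 0, 0, 0, -10.5, 0, 0, 0, -10.5, 0, 0, 0, -10.5]
}}

```text
clock: 13.52
tool_pos: [0.4813, 0.0478, 0.1944]
tool_rot: [[-0.874, 0.011, 0.485], [-0.485, 0.015, -0.874], [-0.017, -1.0, -0.008]]
wrist_force: [-0.1, -0.7, -0.4]
grip_width: 0.0638
```

{"api": "step_arm", "payload": {
  "motion": [0, 0, 0, -10.5, 0, 0, 0, -10.5, 0, 0, 0, -10.5, 0, 0, 0, -10.5, 0, 0, 0, -10.5, 0, 0, 0, -10.5, 0, 0, 0, -10.5, 0, 0, 0, -10.5]
}}

```text
clock: 14.52
tool_pos: [0.4803, 0.0487, 0.1948]
tool_rot: [[0.422, 0.011, 0.906], [-0.906, 0.015, 0.422], [-0.009, -1.0, 0.016]]
wrist_force: [0.7, -0.2, 0.4]
grip_width: 0.064
```

{"api": "step_arm", "payload": {
  "motion": [0, 0, 0, -10.5, 0, 0, 0, -10.5, 0, 0, 0, -10.5, 0, 0, 0, -10.5, 0, 0, 0, 0]
}}

```text
clock: 15.15
tool_pos: [0.4797, 0.0491, 0.195]
tool_rot: [[0.927, 0.01, 0.376], [-0.376, 0.014, 0.927], [0.004, -1.0, 0.017]]
wrist_force: [-0.2, 0.3, -0.3]
grip_width: 0.0638
```

```bash
python3 st.py .2245;python3 - <<'E'
from h import *
s=env.observe();R=np.array(s['tool_rot']);print(s['tool_pos'],R.T@(np.array([.4824,.0465,.195])-s['tool_pos']),s['grip_width'],s['wrist_force'],R[:,1])
E
```

```text
15.15 [0.4797 0.0491 0.195 ] yaw -22.066530240287037 q7 1.054343565012776 q5 -0.09467296427903533 F [-0.2232  0.2852 -0.3052] Ftool [-0.3154  0.3068  0.1753] [ 0.0048 -0.0043 -0.0015] 0.06375340486502598
scene cap_center [327.7, 217.6] 0.51 [0.4852 0.0429] rel [ 0.0042 -0.0051] -50.861235015293715
scene cap_mark [335.7, 217.7] 0.51 [0.4742 0.0599] rel [-0.0068  0.0119] 119.97661115624908
side cap_center [312.8, 222.1] 0.63 [0.478  0.0438] rel [-0.003  -0.0042] -125.39223699857924
side cap_mark [312.2, 225.7] 0.58 [0.4774 0.0662] rel [-0.0036  0.0182] 101.08036409067782
[0.47982066 0.04916276 0.1949703 ] [ 3.39323123e-03 -4.04821946e-05 -1.49282646e-03] 0.06418173386000932 [ 0.32252701 -0.21833913  0.26342374] [ 0.01042641  0.01414999 -0.99984552]
```

{"api": "step_arm", "payload": {
  "motion": [0.0034, 0, -0.0015, 0, 0, 0, 0, 0]
}}

```text
clock: 15.7
tool_pos: [0.4826, 0.0464, 0.1949]
tool_rot: [[0.926, 0.01, 0.378], [-0.378, 0.014, 0.925], [0.004, -1.0, 0.017]]
wrist_force: [-0.0, 0.8, -0.3]
grip_width: 0.0641
```

{"api": "step_arm", "payload": {
  "motion": [0, 0, 0, 0, 0, 0, 0, 0, 0, 0, 0, 0, 0, 0, 0, 0],
  "fingers": -1
}}

```text
clock: 16.2
tool_pos: [0.4828, 0.0462, 0.1952]
tool_rot: [[0.925, 0.011, 0.379], [-0.379, 0.014, 0.925], [0.005, -1.0, 0.017]]
wrist_force: [-0.3, 0.1, 2.2]
grip_width: 0.0461
```

```bash
python3 st.py .2245
```

```text
16.2 [0.4828 0.0462 0.1952] yaw -22.284792507703305 q7 1.0608076678967184 q5 -0.09779965069423155 F [-0.3271  0.1338  2.1655] Ftool [-0.3435 -2.1667  0.0369] [-0.0991  0.1474  0.0029] 0.04608318744898436
scene cap_center [327.4, 219.6] 0.77 [0.4869 0.0474] rel [ 0.0059 -0.0006] -5.415948701143955
scene cap_mark [332.2, 218.8] 0.49 [0.481  0.0608] rel [0.     0.0128] 89.95399813184174
side cap_center [310.1, 224.2] 0.47 [0.4832 0.0498] rel [0.0022 0.0018] 38.301135138319594
side cap_mark [310.2, 225.3] 0.64 [0.4816 0.0655] rel [0.0006 0.0175] 88.05463959172576
```

{"api": "step_arm", "payload": {
  "motion": [0, 0.0004, 0, 10, 0, 0.0004, 0, 10, 0, 0.0004, 0, 10, 0, 0.0004, 0, 10, 0, 0.0004, 0, 10, 0, 0.0004, 0, 10, 0, 0.0004, 0, 10, 0, 0.0004, 0, 10]
}}

```text
clock: 17.5
tool_pos: [0.4838, 0.0457, 0.1923]
tool_rot: [[-0.256, 0.013, 0.967], [-0.967, 0.014, -0.256], [-0.017, -1.0, 0.009]]
wrist_force: [-1.2, -0.3, 4.5]
grip_width: 0.046
```

```bash
python3 st.py .2225
```

```text
17.5 [0.4838 0.0457 0.1923] yaw -104.80556393058913 q7 -0.3287264802020055 q5 -0.141343796050411 F [-1.1729 -0.2561  4.5437] Ftool [ 0.472  -4.5614 -1.0285] [-0.1799  0.4187  0.0548] 0.046038468949783105
scene cap_center [321.0, 212.6] 0.72 [0.4943 0.0261] rel [ 0.0133 -0.0219] -58.77841006025617
scene cap_center [328.6, 219.6] 0.63 [0.4843 0.0464] rel [ 0.0033 -0.0016] -25.46869859660969
scene cap_mark [320.5, 212.4] 0.7 [0.4979 0.039 ] rel [ 0.0169 -0.009 ] -28.000810807504273
side cap_center [312.4, 223.0] 0.86 [0.4788 0.0447] rel [-0.0022 -0.0033] -123.53961178984606
side cap_mark [301.4, 216.3] 0.81 [0.502  0.0414] rel [ 0.021  -0.0066] -17.379453637219427
```

{"api": "step_arm", "payload": {
  "motion": [0, 0.0004, 0, 10, 0, 0.0004, 0, 10, 0, 0.0004, 0, 10, 0, 0.0004, 0, 10, 0, 0.0004, 0, 10, 0, 0.0004, 0, 10, 0, 0.0004, 0, 10]
}}

```text
clock: 18.68
tool_pos: [0.4833, 0.0461, 0.1899]
tool_rot: [[-0.996, 0.012, 0.083], [-0.083, 0.015, -0.996], [-0.013, -1.0, -0.014]]
wrist_force: [-2.0, -1.4, -0.5]
grip_width: 0.0457
```

```bash
python3 st.py .2195; python3 loc.py .219 w7
```

```text
18.675 [0.4833 0.0461 0.1899] yaw -175.25115823673883 q7 -1.4863688659210266 q5 -0.20507174361455546 F [-2.0289 -1.388  -0.4644] Ftool [2.1427 0.4193 1.2215] [-0.3956  0.6615  0.0191] 0.045662512262292614
scene cap_center [327.3, 219.5] 0.57 [0.4861 0.0432] rel [ 0.0051 -0.0048] -43.29909633366793
scene cap_mark [323.3, 206.7] 0.82 [0.489  0.0241] rel [ 0.008  -0.0239] -71.43602198812161
side cap_center [310.1, 221.9] 0.59 [0.4841 0.0397] rel [ 0.0031 -0.0083] -69.6012312824844
side cap_mark [311.2, 212.1] 0.57 [0.4826 0.0262] rel [ 0.0016 -0.0218] -85.73826078639657
18.975 [0.483  0.0459 0.1898] [[-0.996032843968153, 0.01104200946141629, 0.0882986283232464], [-0.08812631735969886, 0.015224191861570124, -0.9959929599002093], [-0.012342038945428969, -0.9998231333637045, -0.014190703486910913]] [-0.9516  0.197   0.8359  2.1089 -0.2046  0.8969 -1.4811] [-3.8202 -1.8848  7.2681] 0.04573646970743146
circ [318.     286.      56.0928] [0.4856 0.0469 0.219 ] tool [-0.003  -0.0292 -0.0012]
circ [318.  286.   45.9] [0.4856 0.0469 0.219 ] tool [-0.003  -0.0292 -0.0012]
circ [408.     237.      47.4647] [0.5127 0.0115 0.219 ] tool [-0.0269 -0.0294  0.0364]
circ [626.     300.      25.1258] [ 0.4919 -0.0898  0.219 ] tool [ 0.0028 -0.0312  0.1355]
circ [ 40.     218.      19.9467] [0.5066 0.1655 0.219 ] tool [-0.0344 -0.0271 -0.1174]
mark [355.5, 280.5] 0.55 [0.49   0.0308 0.219 ]
```

About 330° forward of the drop. Last 30°, then settle while holding.

{"api": "step_arm", "payload": {
  "motion": [0, 0.0004, 0, 10, 0, 0.0004, 0, 10, 0, 0.0004, 0, 10, 0, 0, 0, 0, 0, 0, 0, 0]
}}

```text
clock: 19.7
tool_pos: [0.4827, 0.0459, 0.1889]
tool_rot: [[-0.905, 0.01, -0.424], [0.425, 0.016, -0.905], [-0.002, -1.0, -0.019]]
wrist_force: [-3.2, 0.5, 8.3]
grip_width: 0.0461
```

```bash
python3 st.py .2185; python3 loc.py .2185 w8|grep mark; python3 ov.py .4824 .0465 -.008 pics/v9.png
python3 - <<'E'
from h import *
a=cv2.resize(cv2.imread('pics/w8.png')[150:400,200:450],(300,300));b=cv2.imread('pics/v9.png')
cv2.imwrite('pics/v9.png',np.hstack([a,b[:300,400:]]))
E
```

```text
19.7 [0.4827 0.0459 0.1889] yaw 154.88007644570612 q7 -1.9580949213699412 q5 -0.24883376796710927 F [-3.236   0.5002  8.277 ] Ftool [ 3.1265 -8.2988  0.7647] [-0.1185  0.7384 -0.1161] 0.04609319956863468
scene cap_center [329.8, 220.6] 0.71 [0.4819 0.0462] rel [ 0.0009 -0.0018] -62.405100592027
scene cap_mark [329.3, 207.6] 0.52 [0.4784 0.0282] rel [-0.0026 -0.0198] -97.61528192402373
side cap_center [313.1, 222.9] 0.61 [0.4776 0.0412] rel [-0.0034 -0.0068] -116.44097092766475
side cap_mark [315.7, 223.8] 0.65 [0.471  0.0561] rel [-0.01    0.0081] 141.003756697418
side cap_mark [312.9, 213.2] 0.49 [0.4789 0.0281] rel [-0.0021 -0.0199] -96.08934733408894
mark [394.7, 286.6] 0.65 [0.4709 0.0144 0.2185]
mark [354.2, 277.8] 0.6 [0.4823 0.0289 0.2185]
```

View pics/v9.png

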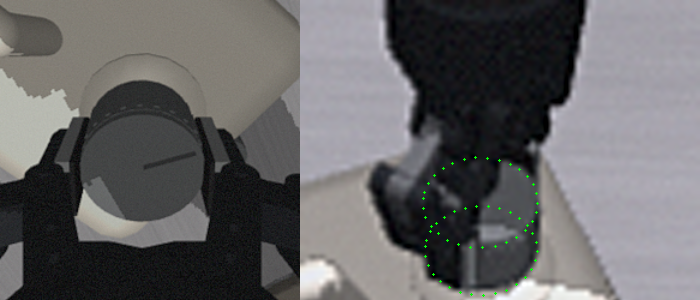

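The cap is level and gripped. The rib is at about −96° in all three cameras, matching its heading where it dropped. Handing in.

```bash
python3 -c "
from h import *
print(env.close_job(), env.observe()['grip_width'])"
```

```text
the job is handed in; nothing more can be done
the job is handed in; nothing more can be done
```

The cap dropped into the thread, was turned forward one full turn in two grips, and is still held by the gripper. I handed the job in at about 20 s of the 72 s allowed; it reports no verdict.

- **Backward turn:** I turned the cap back about 25–34° with a light push down. The hand sank about 5–6 mm, and the cap then resisted both pushing (26 N) and pulling (23 N). I didn't see the instant of the drop, so the drop angle is known to about 10°.
- **Forward turn:** I went about 180°, let go, rewound the hand, regrasped centred on the cap, and turned the remaining 183°. The hand came down about 11 mm in all, against the 12 mm expected.
- **Last checks:**
  - The pointer was at about −96° in all three cameras, against roughly −97° where it dropped.
  - The fingers stood at 46 mm on the cap, and the wrist force was about 9 N.
  - By dead reckoning the cap's centre is about 7 mm below the mouth.
- **Disagreements:** one stray side-camera detection put the pointer at 141°, and partway through the cameras differed by about 20° from the turn count. I discounted both because the later readings agreed.
- **Other objects:** the hand stayed well away from the bottle, mug and brush. I did not re-measure their positions at the end.

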